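Bench-check the wide foot pedal of the microscope camera

ROBOT

A 6-joint arm with a two-finger parallel gripper is mounted at the origin on a cart in front of the work surface, level with it; the furniture and walls round the work are solid. World frame = base frame: x ahead of the robot, y to its left, z up, the work surface at z = 0. Lengths are in mm, angles in degrees, forces in N, time in s.
With the tool pointing down it reaches from about 350 to 850 mm from the base axis. Payload 8.1 kg.
Tool frame: the origin (TCP) lies midway between the tips of the shut fingers; the grasp point (between the pads) lies 19 mm behind it; z points along the fingers, y is the line along which they close (so a half turn about z gives the same grasp; the last joint's range is limited). The gripper opens to 85 mm and grips with 20 to 120 N. Pads are 22 mm wide; open, the fingers measure 114 mm over their backs; the gripper's body (76 mm by 85 mm) begins 54 mm behind the grasp point. The pads swing forward as they close: fully open they stand 13 mm farther back than shut.
Start: joints at [-4.893, 7.471, 85.268, -0, 87.261, -4.893], TCP at [600.004, 0.022, 231.292] pointing down, gripper open.
Joint ranges: [-169.43, 169.43], [-51.17, 129.36], [1.28, 143.12], [-76.62, 256.62], [0, 156.53], [-152.29, 152.29]. Speed limits (degrees/s): [136.94, 136.94, 159.86, 180, 180, 180].

INTERFACE

Orientations are given as [roll, pitch, yaw] about the fixed x, y, z axes, in that order (R = Rz(yaw) Ry(pitch) Rx(roll)).
In Python, from bench import r gives the robot as it stands.
- The arm moves only by the tool apply_moves, never from a script. Its argument "steps" is a list of rows, each a list of 7 numbers: the opening, from -1 (shut) to 1 (fully open), then the shift along the tool's x, y, z in mm, then the turn, a rotation vector about the tool's x, y, z in units of 5 degrees (1.0 is 5 degrees). A call has exactly 8 rows; each row shifts and turns the commanded pose from where the row before left it, along the tool's axes as they then stand; what a row does not reach is not made up. A row lasts 1/10 s, in which the tool goes at most 50 mm and 8.59 degrees, less where a joint would pass 70% of its speed; a pose out of reach is approached as far as the arm can. A call is refused whole if a number of a shift passes 50 or a number of a turn 1, either way. A call with a gripper value outside its range is refused whole. The fingers move at their own pace and stop on an object; "squeeze" is the grip in N (left out, the last holds). Time passes only in rows, so rows that do not move let the fingers close, or fill a call up. It gives the time, the measured TCP pose, the force, the opening and the grip force at its end, in the units of the state.
- r.sense(): the state, without advancing time (a new reading comes with each control period).
- r.snapshot(name): name is "scene" or "side" or "wrist"; returns a dict with "color" (384x512x3 uint8, blue, green, red), "depth" (384x512 float32, mm along the optical axis (not along the pixel's ray), 0 where there is no reading), "mtx" (3x3 intrinsics, pixels), "dist" ([k1, k2, p1, p2, k3] as OpenCV has them; the pictures are not rectified), "T" (4x4, takes a point from camera to world coordinates); the wrist camera has in their place "hand_eye" (4x4, takes a point from camera to tool coordinates, whose origin is the TCP and whose axes are the flange's). Camera axes: x right, y down, z forward; pixel columns grow to the right and rows downward; lengths in mm; the calibration is good to about 2 mm. A picture is of the moment at which its call begins: read the wrist's pose just before it.
- r.hand_in(): hands the job in; it is judged then, once.
The state is a dict: "time": time; "joint_pos": joint angles; "qd": joint speeds; "joint_efforts": joint torques, N m; "tool_pos": TCP position; "tcp_rot": TCP orientation; "ft_force": force on the tool from outside, world axes, zero at the start; "wrist_torque": the same for the moment, N m; "finger_gap": finger opening in mm; "grip_force": force on a finger pad.
Only numpy, scipy, OpenCV 4.12 (cv2) and the standard library are available. Lean on these libraries where they do the work, as an engineer would, in place of code of your own. Each camera call takes 0.05 s, during which the arm holds its last target. There are 200 camera calls.

TASK

Two foot pedals of the microscope rig stand on the table for a check before they go back on the floor. Press the pedal with the wide treadle down to its stop, hold it down for a second or two, then let it come all the way back up and move clear. Do not press the narrow pedal.

Things in the scene. Friction and masses are not known exactly. Their poses are not given: they have to be found in the camera images.
- wide_treadle (a joint): Heel hinge of the wide treadle, 22 mm above the table: 0 rad fully up (at rest), 0.24 fully down on its stop. Aluminium plate 110 mm long, 54 wide, 7 thick, ribbed black rubber mat on its toe half, rising 15 degrees from heel to toe; grey base 130 x 70 x 8 mm, fixed to the table. Pressed at wide_pad it yields at about 2 N, needs about 5.5 N at the stop, then is rigid; it springs back up.
- wide_pad (a point): Press point on top of the wide treadle's rubber mat, on its centre line, 80 mm from the hinge and 30 mm short of the toe (high) edge; 49 mm above the table at rest, 31 mm with the treadle on its stop. The point turns with the treadle: at rest its x axis is level and points from heel to toe, y along the hinge, z up.
- narrow_treadle (a joint): Hinge of the narrow treadle, the pedal to leave alone: 0 rad fully up, 0.24 fully down. Same build, length, heights and spring as the wide one, but the treadle is only 26 mm wide, on a base plate 130 x 42 x 8 mm.
- narrow_pad (a point): The same point on the narrow treadle (centre line of its rubber mat, 80 mm from its hinge, 49 mm above the table at rest), axes as for wide_pad. Between the robot and the left of the pedals stands a fixed joystick, 200 mm tall, its column about x 0.53, y 0.03 and its hanging stick y 0.14: cross above it and come down on a pad from straight above.

How it is judged (in metres and radians):
On the way, in this order (a step that is already met when the one before it is completed fails the run):
1. the wide treadle is pressed down to its stop and held there for half a second (value of joint wide_treadle above 0.21 rad), for 0.5 s.
2. the wide treadle is let back up (value of joint wide_treadle below 0.03 rad), for 0.2 s.
At the end, for the whole second after the job is handed in: The wide treadle has been held down on its stop (beyond 0.21 of 0.24 rad for half a second) and is fully up again (within 0.03 rad); the narrow treadle is fully up (within 0.03 rad) (value of joint each of wide_treadle, narrow_treadle below 0.03 rad); the robot touches nothing.
It fails at once if the narrow treadle is pressed (more than 0.06 rad) (value of joint narrow_treadle above 0.06 rad).
It also fails if it takes over 32 s, if anything falls off the work surface, if the arm or the gripper's body presses on something with over 40 N, if the wrist force passes 120 N, or if a joint passes its speed limit or range.

## Working session

There is one attempt and no reset: what is moved stays moved. The work goes in short steps, Python scripts to look and compute and a tool call to move; the robot and the scene stay as the last step left them, time stands still between calls to the robot, and variables do not carry over. Pictures are saved under pics/ and viewed, at most 10 in all, crops included, and the job is handed in when it is done.

Besides the shell and the picture viewer there is one more tool, called after "Emit:" as a command line: name --pt "numbers of a row" for each row, then --argument value for the rest. apply_moves: Moves the arm, as the interface text tells. Its arguments: {"type":"object","properties":{"steps":{"type":"array"},"squeeze":{"type":"number"}},"required":["steps"]}

```bash
mkdir -p pics; python3 - <<'E'
from bench import r
import cv2,numpy as np,pickle
s=r.sense();print(s['tool_pos'],s['tcp_rot'],s['time'],s['ft_force'])
d={}
for n in("scene","side"):
    d[n]=r.snapshot(n);cv2.imwrite(f"pics/{n}.png",d[n]["color"]);print(n,d[n]["T"].round(2).tolist(),d[n]["mtx"].tolist(),d[n]["dist"])
pickle.dump(d,open("d.pkl","wb"))
E
```

```text
[5.99451337e+02 6.48630605e-02 2.30245497e+02] [-1.79894395e+02 -8.32518002e-03  9.00012216e+01] 0.0 [ 0.41653054 -0.07287256 -0.50835045]
scene [[0.74, -0.52, 0.43, 181.07], [-0.67, -0.57, 0.47, -517.72], [0.0, -0.63, -0.77, 770.03], [0.0, 0.0, 0.0, 1.0]] [[393.40762279003116, 0.0, 263.5461475348619], [0.0, 393.40762279003116, 199.02260937165883], [0.0, 0.0, 1.0]] [-0.09876367  0.          0.          0.          0.        ]
side [[0.61, -0.68, 0.39, 230.08], [-0.79, -0.53, 0.31, -383.03], [-0.0, -0.5, -0.87, 836.47], [0.0, 0.0, 0.0, 1.0]] [[492.05620650101304, 0.0, 259.5638496266275], [0.0, 492.05620650101304, 189.48369105532655], [0.0, 0.0, 1.0]] [0.05203535 0.         0.         0.         0.        ]
```

View pics/scene.png

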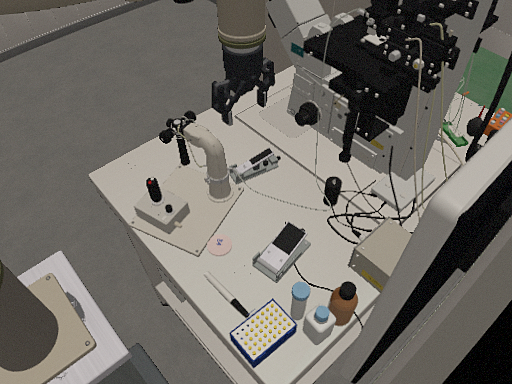

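View pics/side.png

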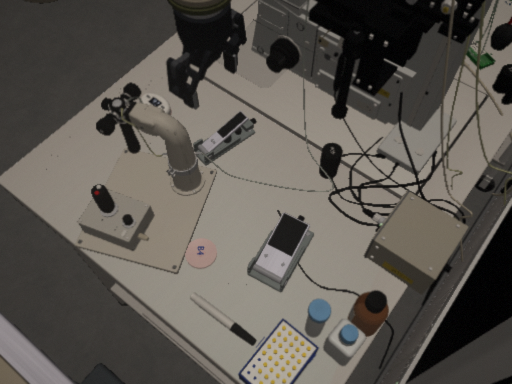

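Wide pedal: around (282,248) in side and (283,248) in scene. Narrow pedal: around (225,137) in side. Next I'll segment the wide mat and back-project it.

```bash
cat > h.py <<'E'
import cv2,numpy as np,pickle
def cloud(c):
    h,w=c["depth"].shape
    u,v=np.meshgrid(np.arange(w),np.arange(h))
    p=cv2.undistortPoints(np.stack([u,v],-1).reshape(-1,1,2).astype(float),c["mtx"],c["dist"]).reshape(h,w,2)
    P=np.dstack([p,np.ones((h,w))])*c["depth"][...,None]
    return P@c["T"][:3,:3].T+c["T"][:3,3]
E
python3 - <<'E'
from h import *
d=pickle.load(open("d.pkl","rb"))
B={"scene":[(250,215,315,280),(225,140,290,190)],"side":[(240,205,320,295),(190,105,262,165)]}
for n,bs in B.items():
    W=cloud(d[n]);g=d[n]["color"].max(2)
    for nm,(a,b,c,e) in zip(("wide","narrow"),bs):
        m=np.zeros(g.shape,bool);m[b:e,a:c]=1
        z=W[...,2]
        top=m&(z>20)&(z<75)&(d[n]["depth"]>0)
        mat=top&(g<70)&(z>33)
        k,l,st,_=cv2.connectedComponentsWithStats(mat.astype(np.uint8));mat=l==1+st[1:,4].argmax()
        for q,mm in(("top",top),("mat",mat)):
            P=W[mm];(cx,cy),sz,ang=cv2.minAreaRect(P[:,:2].astype(np.float32))
            A=np.c_[P[:,:2]-P[:,:2].mean(0),np.ones(len(P))];f=np.linalg.lstsq(A,P[:,2],rcond=None)[0]
            print(n,nm,q,len(P),np.round(P.mean(0),1),"rect",np.round([cx,cy,*sz,ang],1),"grad dir",np.degrees(np.arctan2(f[1],f[0])).round(1),"slope",np.degrees(np.arctan(np.hypot(*f[:2]))).round(1))
c=d["side"]["color"][100:300,180:330];cv2.imwrite("pics/c.png",cv2.resize(c,None,fx=3,fy=3,interpolation=cv2.INTER_CUBIC)[:600])
E
```

```text
scene wide top 1362 [ 518.3 -203.7   38.3] rect [ 522.4 -202.7  118.1   72.     7.9] grad dir 14.4 slope 15.8
scene wide mat 536 [ 545.3 -199.    47.7] rect [ 546.8 -198.3   62.    46.6    8. ] grad dir 8.2 slope 14.5
scene narrow top 518 [632.7  31.7  38.9] rect [618.3  28.2 175.9  95.3  21.9] grad dir -85.7 slope 22.5
scene narrow mat 113 [671.7  33.4  47.3] rect [671.5  33.9  18.8  58.6  76.6] grad dir -32.3 slope 15.1
side wide top 2243 [ 520.1 -201.3   38.9] rect [ 522.3 -200.8  117.2   73.3    7.3] grad dir 11.1 slope 15.6
side wide mat 915 [ 546.8 -196.9   48.3] rect [ 547.5 -196.6   61.7   47.5    7.9] grad dir 7.7 slope 14.6
side narrow top 911 [646.6  38.3  36.8] rect [6.363e+02 4.360e+01 1.748e+02 5.910e+01 5.000e-01] grad dir 25.9 slope 13.0
side narrow mat 253 [672.7  34.8  48.4] rect [672.9  35.4  20.7  59.4  76.5] grad dir -23.3 slope 15.3
```

View pics/c.png

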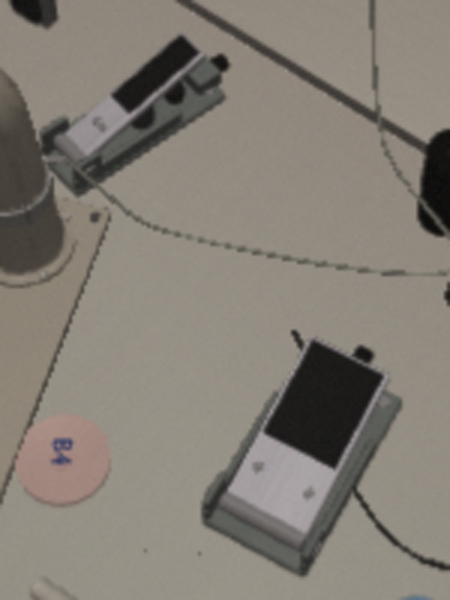

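Both cameras agree: wide pad at about (546, -198), toe direction about 8°. Narrow pad at (672, 35), well away. In this tool frame x is world +y, y is world +x, z is down. I'll go across with the gripper shut.

Emit:
apply_moves --pt "-1 -24.75 -6.75 0 0 0 0" --pt "-1 -24.75 -6.75 0 0 0 0" --pt "-1 -24.75 -6.75 0 0 0 0" --pt "-1 -24.75 -6.75 0 0 0 0" --pt "-1 -24.75 -6.75 0 0 0 0" --pt "-1 -24.75 -6.75 0 0 0 0" --pt "-1 -24.75 -6.75 0 0 0 0" --pt "-1 -24.75 -6.75 0 0 0 0" --squeeze 20

```text
time: 0.9
tool_pos: [545.3, -198.9, 230.8]
tcp_rot: [-180.0, -0.0, 90.0]
ft_force: [0.0, 0.5, -0.3]
finger_gap: 0.0
grip_force: 0.0
```

Emit:
apply_moves --pt "-1 0 0 20 0 0 0" --pt "-1 0 0 25 0 0 0" --pt "-1 0 0 25 0 0 0" --pt "-1 0 0 25 0 0 0" --pt "-1 0 0 25 0 0 0" --pt "-1 0 0 20 0 0 0" --pt "-1 0 0 10 0 0 0" --pt "-1 0 0 0 0 0 0"

```text
time: 1.7
tool_pos: [544.6, -197.3, 79.2]
tcp_rot: [-179.8, -0.1, 90.0]
ft_force: [-0.9, -0.7, 0.2]
finger_gap: -0.1
grip_force: 0.0
```

```bash
python3 - <<'E'
from bench import r
import cv2
c=r.snapshot("side")["color"][170:300,230:360];cv2.imwrite("pics/c2.png",cv2.resize(c,None,fx=4,fy=4,interpolation=cv2.INTER_CUBIC))
E
```

```text
(no output)
```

View pics/c2.png

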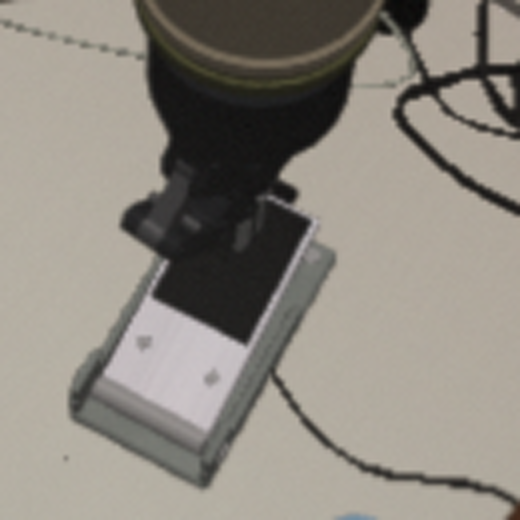

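The shut fingers (crop about (240,240)) hang above the mat, inside its edges. Next I descend with force checks.

Emit:
apply_moves --pt "-1 0 0 8 0 0 0" --pt "-1 0 0 8 0 0 0" --pt "-1 0 0 8 0 0 0" --pt "-1 0 0 6 0 0 0" --pt "-1 0 0 4 0 0 0" --pt "-1 0 0 4 0 0 0" --pt "-1 0 0 3 0 0 0" --pt "-1 0 0 0 0 0 0"

```text
time: 2.55
tool_pos: [546.5, -198.1, 40.5]
tcp_rot: [179.9, 0.0, 90.0]
ft_force: [0.6, 0.4, 4.1]
finger_gap: -0.2
grip_force: 1.7
```

Treadle yielding at 4 N. I'll continue gently toward the stop.

Emit:
apply_moves --pt "-1 0 0 2 0 0 0" --pt "-1 0 0 2 0 0 0" --pt "-1 0 0 1.5 0 0 0" --pt "-1 0 0 1 0 0 0" --pt "-1 0 0 1 0 0 0" --pt "-1 0 0 0.5 0 0 0" --pt "-1 0 0 0 0 0 0" --pt "-1 0 0 0 0 0 0"

```text
time: 3.35
tool_pos: [546.7, -198.2, 32.8]
tcp_rot: [179.9, 0.0, 90.0]
ft_force: [4.4, 0.9, 4.6]
finger_gap: 0.0
grip_force: 2.6
```

Emit:
apply_moves --pt "-1 0 0 0.5 0 0 0" --pt "-1 0 0 0.5 0 0 0" --pt "-1 0 0 0.5 0 0 0" --pt "-1 0 0 0 0 0 0" --pt "-1 0 0 0 0 0 0" --pt "-1 0 0 0 0 0 0" --pt "-1 0 0 0 0 0 0" --pt "-1 0 0 0 0 0 0"

```text
time: 4.15
tool_pos: [546.9, -198.2, 31.4]
tcp_rot: [179.9, 0.0, 90.0]
ft_force: [3.8, 1.1, 5.4]
finger_gap: 0.0
grip_force: 2.7
```

Emit:
apply_moves --pt "-1 0 0 0.5 0 0 0" --pt "-1 0 0 0 0 0 0" --pt "-1 0 0 0.5 0 0 0" --pt "-1 0 0 0 0 0 0" --pt "-1 0 0 0 0 0 0" --pt "-1 0 0 0 0 0 0" --pt "-1 0 0 0 0 0 0" --pt "-1 0 0 0 0 0 0"

```text
time: 4.95
tool_pos: [547.0, -198.2, 30.5]
tcp_rot: [179.9, 0.0, 90.0]
ft_force: [4.6, 1.1, 5.6]
finger_gap: 0.0
grip_force: 2.8
```

Emit:
apply_moves --pt "-1 0 0 0.5 0 0 0" --pt "-1 0 0 0 0 0 0" --pt "-1 0 0 0.5 0 0 0" --pt "-1 0 0 0 0 0 0" --pt "-1 0 0 0 0 0 0" --pt "-1 0 0 0 0 0 0" --pt "-1 0 0 0 0 0 0" --pt "-1 0 0 0 0 0 0"

```text
time: 5.75
tool_pos: [547.1, -198.2, 29.6]
tcp_rot: [179.9, 0.0, 90.0]
ft_force: [4.2, 1.1, 6.4]
finger_gap: 0.1
grip_force: 2.9
```

Emit:
apply_moves --pt "-1 0 0 0.5 0 0 0" --pt "-1 0 0 0 0 0 0" --pt "-1 0 0 0.5 0 0 0" --pt "-1 0 0 0 0 0 0" --pt "-1 0 0 0 0 0 0" --pt "-1 0 0 0 0 0 0" --pt "-1 0 0 0 0 0 0" --pt "-1 0 0 0 0 0 0"

```text
time: 6.55
tool_pos: [547.2, -198.2, 29.3]
tcp_rot: [179.9, 0.0, 90.0]
ft_force: [2.0, 1.7, 12.2]
finger_gap: -0.1
grip_force: 6.1
```

The force doubled and the tool stopped sinking, so it is on the stop. I'll hold it there.

Emit:
apply_moves --pt "-1 0 0 0.5 0 0 0" --pt "-1 0 0 0 0 0 0" --pt "-1 0 0 0 0 0 0" --pt "-1 0 0 0 0 0 0" --pt "-1 0 0 0 0 0 0" --pt "-1 0 0 0 0 0 0" --pt "-1 0 0 0 0 0 0" --pt "-1 0 0 0 0 0 0"

```text
time: 7.35
tool_pos: [547.3, -198.2, 29.2]
tcp_rot: [179.9, 0.0, 90.0]
ft_force: [0.1, 3.2, 15.0]
finger_gap: 0.2
grip_force: 7.7
```

Emit:
apply_moves --pt "-1 0 0 0 0 0 0" --pt "-1 0 0 0 0 0 0" --pt "-1 0 0 0 0 0 0" --pt "-1 0 0 0 0 0 0" --pt "-1 0 0 0 0 0 0" --pt "-1 0 0 0 0 0 0" --pt "-1 0 0 0 0 0 0" --pt "-1 0 0 0 0 0 0"

```text
time: 8.15
tool_pos: [547.2, -198.2, 29.2]
tcp_rot: [179.9, 0.0, 90.0]
ft_force: [0.0, 3.3, 15.7]
finger_gap: -0.3
grip_force: 7.7
```

Emit:
apply_moves --pt "-1 0 0 -3 0 0 0" --pt "-1 0 0 -4 0 0 0" --pt "-1 0 0 -4 0 0 0" --pt "-1 0 0 -4 0 0 0" --pt "-1 0 0 -5 0 0 0" --pt "-1 0 0 -5 0 0 0" --pt "-1 0 0 -5 0 0 0" --pt "-1 0 0 -5 0 0 0"

```text
time: 8.95
tool_pos: [545.8, -197.7, 62.4]
tcp_rot: [-180.0, -0.0, 90.0]
ft_force: [-0.4, 0.3, 0.1]
finger_gap: 0.1
grip_force: 0.0
```

Emit:
apply_moves --pt "-1 0 0 -10 0 0 0" --pt "-1 0 0 -20 0 0 0" --pt "-1 0 0 -25 0 0 0" --pt "-1 0 0 -25 0 0 0" --pt "-1 0 0 -25 0 0 0" --pt "-1 0 0 -20 0 0 0" --pt "-1 0 0 -10 0 0 0" --pt "-1 0 0 0 0 0 0"

```text
time: 9.75
tool_pos: [547.0, -198.4, 199.5]
tcp_rot: [179.8, 0.1, 90.0]
ft_force: [0.0, 0.1, -0.5]
finger_gap: -0.2
grip_force: 0.0
```

Check that the treadle is back up, then hand in.

```bash
python3 - <<'E'
from bench import r
from h import *
c=r.snapshot("side");W=cloud(c)
P=W[(abs(W[...,0]-546)<40)&(abs(W[...,1]+198)<20)&(W[...,2]<70)&(c["depth"]>0)]
f=np.linalg.lstsq(np.c_[P[:,:2]-[546,-198],np.ones(len(P))],P[:,2],rcond=None)[0]
s=np.degrees(np.arctan(np.hypot(*f[:2])));print(len(P),s,f[2])
if s>13.5: print(r.hand_in())
E
```

```text
1008 15.548826267694128 46.44776032969996
the job is handed in; nothing more can be done
None
```

The wide treadle was pressed to its stop and held there for over a second. The side camera then showed it back up at rest (about 15.5° slope), the arm is clear above it, the narrow pedal was not approached, and the job is handed in with no verdict returned.

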